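# Unlock the cutter drawer

### The job

Take the red key from its wooden block and push it fully home in the lock on top of the small grey cabinet, then turn it clockwise (seen from above) as far as it goes, to draw back the bolt that holds the drawer. Then pull the blue drawer out at least 6 cm, and leave it open with the red key still in the lock. Leave the blue key where it stands and do not disturb the other things around.

Things in the scene. Friction and masses are not known exactly. Their poses are not given: they have to be found in the camera images.
- cabinet: small grey steel cutter cabinet, fixed to the table, 160 x 200 x 80 mm (x, y, z). Origin: centre of its underside, on the table. Its front, with the one blue drawer, faces its own -x (roughly to the robot); z up. On its deck is a steel lock plate with a red border.
- lock_mouth (a point): centre of the key slot at the upper face of the steel lock plate (46 x 46 mm), 82 mm above the table, 20 mm in front of the cabinet's centre; axes as the cabinet's. Slot: 20.5 mm along y, 8.5 mm along x, with a 2.5 mm bevelled mouth. The key is fully home when its origin is at this point (collar down on the plate), its bit along the cabinet's y.
- lock_plate (a point): centre of the key slot at the lower face of the lock plate, 8 mm below lock_mouth. The bit can turn only when it is wholly below this face; once turned, the key cannot be drawn out.
- barrel (a joint): lock barrel below the plate, rad: 0 locked, in line with the slot; grows as the key turns clockwise seen from above; stop at 1.15. The bit has about 0.14 rad of play in it, so the key must turn about 1.3 rad in all. Turns easily (0.04 N m), stays where left. The hidden bolt clears the drawer at 0.92; below that the drawer is held.
- drawer (a joint): how far the blue drawer is out, m: 0 shut, 0.10 fully open. Slides along the cabinet's -x against 1.5 N of friction and stays where it is left.
- drawer_handle (a point): middle of the steel bar handle on the drawer's front, moving with it: level bar, 10 mm diameter, 90 mm long along the cabinet's y between its two posts, 50 mm above the table, 42 mm of free gap behind it. Can be grasped from above, fingers closing along the cabinet's x (opened to 35 to 40 mm, so that one fits in the gap), or hooked.
- red_key: red service key, 60 g, standing upright in a wooden block. Origin: centre of the underside of its steel collar (26 mm diameter, 6 mm thick); z up. Above the collar is a flat red plastic bow with a white patch, from 6 to 48 mm above the origin, 12 mm thick (x) and 40 mm wide (y). The key is the same after a half turn about z.
- red_key_bow (a point): point in the red key's bow 30 mm above the key's origin, axes as the key's: grasp here with the TCP, fingers closing along x across the 12 mm thickness; the fingertips then clear the collar.
- red_key_tip (a point): lower end of the red key's steel bit, 24 mm below the key's origin. The bit is flat, 6 mm thick (x), 18 mm wide (y), 13 mm high; from it a round neck of 8 mm diameter and 11 mm length leads up to the collar.
- blue_key: key of the same make and size as the red one but with a blue bow, standing in the other wooden block. It belongs to another machine: leave it alone. Origin: centre of its collar's underside.
- red_stand: wooden parking block, 60 x 60 x 30 mm, screwed to the table (fixed), with an upright slot through its middle (9 x 21 mm, long side along its y) in which the red key stands, its bit loosely in the slot and its collar resting on the block's top. Origin: centre of the block's underside, on the table.
- blue_stand: wooden parking block, 60 x 60 x 30 mm, screwed to the table (fixed), with an upright slot through its middle (9 x 21 mm, long side along its y) in which the blue key stands, its bit loosely in the slot and its collar resting on the block's top. Origin: centre of the block's underside, on the table.
- sanding_block: sanding block, 62 x 112 x 34 mm, lying on the table; bystander. Origin: centre of its underside.
- label_roll: white label roll, 73 mm diameter, 50 mm high, standing on the table; bystander. Origin: centre of its underside.
- tape: roll of masking tape, 96 mm diameter, 25 mm high, lying on the table; bystander. Origin: centre of its underside.

How it is judged:
By the outcome, as a careful person would: the job done as asked, in the order asked, and still so for the second after the job is handed in, with the robot touching nothing.
It also fails if it takes over 58 s, if anything falls off the work surface, if the arm or the gripper's body presses on something with over 40 N, if the wrist force passes 120 N, or if a joint passes its speed limit or range.

### The arm

A 7-joint arm with a two-finger parallel gripper is mounted at the origin on a cart in front of the work surface, level with it; the furniture and walls round the work are solid. World frame = base frame: x ahead of the robot, y to its left, z up, the work surface at z = 0. Lengths are in m, angles in degrees, forces in N, time in s.
With the tool pointing down it reaches from about 0.425 to 0.875 m from the base axis. Payload 9.9 kg.
Tool frame: the origin (TCP) lies between the finger pads, 19 mm behind the fingertips; this is the grasp point; z points along the fingers, y is the line along which they close (so a half turn about z gives the same grasp; the last joint's range is limited). The gripper opens to 85 mm and grips with 20 to 120 N. Pads are 22 mm wide; open, the fingers measure 114 mm over their backs; the gripper's body (76 mm by 85 mm) begins 54 mm behind the grasp point. The pads swing forward as they close: fully open they stand 13 mm farther back than shut.
Start: joints at [-74.473, 32.985, 1.427, 82.34, -0.859, 64.687, -3.237], TCP at [0.234, 0.633, 0.25] pointing down, gripper open.
Joint ranges: [-157.87, 157.87], [-19.46, 123.44], [-87.15, 90], [11.01, 140.99], [-62.26, 242.26], [9.8, 113.94], [-161.44, 161.44]. Speed limits (degrees/s): [127.2, 127.2, 172.46, 172.46, 180, 180, 180].

### API

Orientations are given as [roll, pitch, yaw] about the fixed x, y, z axes, in that order (R = Rz(yaw) Ry(pitch) Rx(roll)).
In Python, from station import read_state, get_image, sign_off gives the robot as it stands.
- The arm moves only by the shell command python3 -m inch 'ROWS' [FORCE]. ROWS is a JSON object of lists of equal length, an entry for each row: "angular": the turn, a rotation vector about the tool's x, y, z in rad, a list of three; "slide": the shift along the tool's x, y, z in mm, a list of three; "hand": the closure in counts, from 0 (fully open) to 255 (shut). In form: {"angular": [[ax, ay, az], ...], "slide": [[tx, ty, tz], ...], "hand": [hand, ...]}. A call has 1 to 8 rows; each row is the pose to reach, as a shift and turn from the pose commanded when the call began, along the tool's axes at that moment; what a row does not reach only later rows make up. A row lasts 1/10 s, in which the tool goes at most 50 mm and 8.59 degrees, less where a joint would pass 70% of its speed; a pose out of reach is approached as far as the arm can. A call with a gripper value outside its range is refused whole. The fingers move at their own pace and stop on an object; FORCE is the grip in N (left out, the last holds). Time passes only in rows, so rows that repeat a pose let the fingers close. It gives the time, the measured TCP pose, the force, the opening and the grip force at its end, in the units of the state.
- read_state(): the state, without advancing time (a new reading comes with each control period).
- get_image(name): name is "side" or "top" or "wrist"; returns a dict with "pixels" (384x512x3 uint8, blue, green, red), "depth" (384x512 float32, m along the optical axis (not along the pixel's ray), 0 where there is no reading), "camera_matrix" (3x3 intrinsics, pixels), "R" (3x3) and "t" (3): a world point X has camera coordinates R X + t. Camera axes: x right, y down, z forward; pixel columns grow to the right and rows downward; lengths in m; the calibration is good to about 2 mm. The wrist camera is an equidistant fisheye: a pixel r from the principal point sees the ray r / f radians off the axis. A picture is of the moment at which its call begins.
- sign_off(): hands the job in; it is judged then, once.
The state is a dict: "time_s": time; "joint_pos": joint angles; "joint_velocities": joint speeds; "tau": joint torques, N m; "tool_pos": TCP position; "ee_rot": TCP orientation; "ft_force": force on the tool from outside, world axes, zero at the start; "wrist_torque": the same for the moment, N m; "finger_gap": finger opening in m; "finger_force": force on a finger pad.
Only numpy, scipy, OpenCV 4.12 (cv2) and the standard library are available. Lean on these libraries where they do the work, as an engineer would, in place of code of your own. Each camera call takes 0.05 s, during which the arm holds its last target. There are 200 camera calls.

## Working session

There is one attempt and no reset: what is moved stays moved. The work goes in short steps, Python scripts to look and compute and a shell command to move; the robot and the scene stay as the last step left them, time stands still between calls to the robot, and variables do not carry over. Pictures are saved under pics/ and viewed, at most 10 in all, crops included, and the job is handed in when it is done.

```bash
mkdir -p pics; ls; cat > h.py <<'E'
import numpy as np, cv2
from station import read_state, get_image
from scipy.spatial.transform import Rotation as Rn
def cloud(im):
    d=im["depth"]; K=im["camera_matrix"]; v,u=np.indices(d.shape)
    P=np.stack([(u-K[0,2])/K[0,0]*d,(v-K[1,2])/K[1,1]*d,d],-1)
    return (P-im["t"])@im["R"]   # R^T (P-t)
E
python3 - <<'E'
from h import *
import pickle
s=read_state(); print(s)
for n in("top","side"):
    im=get_image(n); cv2.imwrite(f"pics/{n}0.png",im["pixels"]); pickle.dump(im,open(n+".pkl","wb"))
    print(n,im["camera_matrix"],-im["R"].T@im["t"],(im["depth"]>0).mean())
E
```

```text
pics
{'time_s': 0.0, 'joint_pos': array([-74.47226703,  33.03369647,   1.4220585 ,  82.38565117,
        -0.86056329,  64.68707779,  -3.23777839]), 'joint_velocities': array([ 0.04164008, -0.01419454, -0.02699557,  0.0202528 , -0.0027342 ,
        0.01799966, -0.02200576]), 'tau': array([ 5.11723811e-04, -7.65744710e+01,  2.25067265e+00, -2.85957187e+01,
        1.53264252e-02,  1.27924903e-02,  5.58394095e-05]), 'tool_pos': array([0.23433123, 0.63257093, 0.24913474]), 'ee_rot': array([-1.79904162e+02,  3.25680267e-03,  1.59672970e+02]), 'ft_force': array([-0.56156321, -0.51667576,  0.69209682]), 'wrist_torque': array([-0.01343515, -0.03074054, -0.02303603]), 'finger_force': 0.0, 'finger_gap': 0.08528329168696144}
top [[433.3771244    0.         255.13381274]
 [  0.         433.3771244  184.53846278]
 [  0.           0.           1.        ]] [0.33797478 0.03815558 1.42100317] 0.9959767659505209
side [[443.7624789    0.         256.10178729]
 [  0.         443.7624789  192.67194062]
 [  0.           0.           1.        ]] [0.5850882  1.39861015 0.5927248 ] 0.9957987467447916
```

View pics/top0.png

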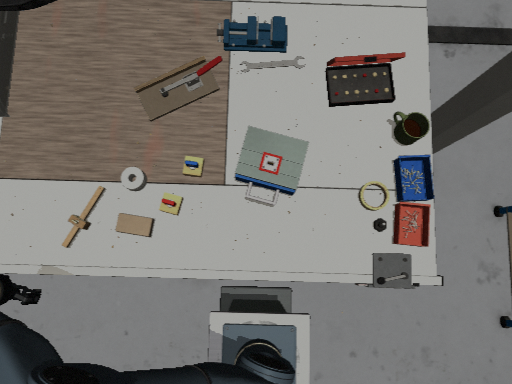

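View pics/side0.png

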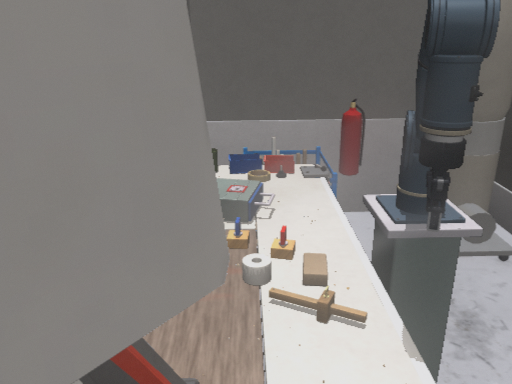

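Top view: cabinet around (271,160) with the red-bordered lock plate at (271,163), its handle at (262,197); red key at (170,203), blue key at (193,165); sanding block (135,224), label roll (133,178), tape (373,196). Now I measure.

```bash
cat > meas.py <<'E'
from h import *
import pickle
im=pickle.load(open("top.pkl","rb")); P=cloud(im); hsv=cv2.cvtColor(im["pixels"],cv2.COLOR_BGR2HSV)
H,S,V=[hsv[...,i].astype(int) for i in range(3)]
v,u=np.indances(H.shape) if 0 else np.indices(H.shape)
def roi(a,b,c,d): return (u>=a)&(u<c)&(v>=b)&(v<d)
def rect(m,name):
    q=P[m]; r=cv2.minAreaRect((q[:,:2]*1000).astype(np.float32)); print(name,m.sum(),"mean",q.mean(0).round(4),"z",np.percentile(q[:,2],[5,50,95]).round(4),"rect",np.round(r[0],1),np.round(r[1],1),round(r[2],1))
red=((H<8)|(H>172))&(S>120)
rect(red&roi(150,185,190,220),"redbow")
rect(red&roi(150,185,190,220)&(P[...,2]>.06),"redbow hi")
rect(red&roi(250,140,295,185),"lock border")
rect(roi(225,115,320,200)&(abs(P[...,2]-.08)<.006),"deck")
rect(roi(225,170,300,215)&(abs(P[...,2]-.052)<.012)&(v>183),"handle")
rect(roi(150,185,190,220)&(abs(P[...,2]-.03)<.006),"redstand")
rect(roi(175,145,215,184)&(abs(P[...,2]-.03)<.006),"bluestand")
rect(roi(175,145,215,184)&(H>100)&(H<130)&(S>120)&(P[...,2]>.05),"bluebow")
m=roi(105,205,165,245)&(P[...,2]>.02);rect(m,"sand")
m=roi(110,155,155,195)&(P[...,2]>.03);rect(m,"label")
c=np.hstack([im["pixels"][a:a+60,b:b+70] for a,b in((180,135),(130,235))])
c=cv2.resize(c,None,fx=5,fy=5,interpolation=cv2.INTER_NEAREST); cv2.imwrite("pics/crop1.png",c)
E
python3 meas.py
```

```text
redbow 55 mean [0.4883 0.2953 0.0739] z [0.0564 0.0758 0.0817] rect [488.9 296.2] [38.3 11.1] 76.7
redbow hi 52 mean [0.4885 0.2955 0.0756] z [0.0665 0.0763 0.0818] rect [488.9 296.2] [38.3 11.1] 76.7
lock border 139 mean [ 0.621  -0.0194  0.0801] z [0.0761 0.08   0.0841] rect [621.7 -19.4] [60.2 61.6] 76.2
deck 3035 mean [ 0.6377 -0.0242  0.0793] z [0.0751 0.0792 0.0836] rect [635.5 -23.8] [199.8 170.8] 76.2
handle 214 mean [ 0.522  -0.0061  0.0532] z [0.0451 0.0533 0.0602] rect [524.2 -21.8] [151.1  58.6] 83.6
redstand 275 mean [0.4883 0.2963 0.0296] z [0.0256 0.0297 0.0344] rect [470.9 304.9] [ 68.7 108.8] 64.7
bluestand 242 mean [0.6133 0.23   0.0292] z [0.0251 0.029  0.034 ] rect [615.7 230.6] [60.9 60.4] 83.2
bluebow 52 mean [0.6135 0.2307 0.0731] z [0.0549 0.076  0.0807] rect [614.2 230.8] [38.9  9.8] 83.8
sand 696 mean [0.4191 0.3992 0.0494] z [0.0262 0.0317 0.0367] rect [419.5 245.9] [433.7 106.1] 82.3
label 409 mean [0.562  0.4132 0.0679] z [0.0378 0.0485 0.0535] rect [448.6 255.1] [481.8  72.2] 54.5
```

View pics/crop1.png

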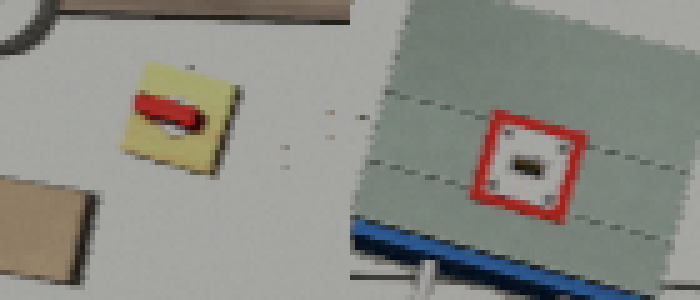

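```bash
cat >> h.py <<'E'
def togo(x,y,z,yaw,s=None):
    s=s or read_state(); R0=Rn.from_euler("xyz",s["ee_rot"],degrees=True); R1=Rn.from_euler("xyz",[180,0,yaw],degrees=True)
    d=R0.inv().apply(np.array([x,y,z])-s["tool_pos"])*1000
    print("t",round(s["time_s"],2),"pos",s["tool_pos"].round(4),"rot",s["ee_rot"].round(2),"F",s["ft_force"].round(1),"gap",round(s["finger_gap"],4),s["finger_force"])
    print("slide",d.round(1),"angular",(R0.inv()*R1).as_rotvec().round(3))
E
python3 -c "
from h import *
togo(.4885,.2957,.20,76.7)"
```

```text
t 0.1 pos [0.2344 0.6326 0.2492] rot [-1.7991e+02  1.0000e-02  1.5967e+02] F [-0.1  0.6  0.5] gap 0.0851 0.0
slide [-355.3 -227.6   49.6] angular [-1.000e-03  1.000e-03  1.448e+00]
```

```bash
python3 -m inch '{"angular":[[0,0,0.1],[0,0,0.24],[0,0,0.38],[0,0,0.52],[0,0,0.66],[0,0,0.8],[0,0,0.94],[0,0,1.08]],"slide":[[-20,-13,2],[-55,-35,6],[-95,-61,12],[-135,-87,18],[-175,-112,24],[-215,-138,30],[-250,-160,36],[-280,-179,40]],"hand":[0,0,0,0,0,0,0,0]}'; python3 -c "
from h import *
togo(.4885,.2957,.20,76.7)"
```

```text
time_s: 0.9
tool_pos: [0.436, 0.3653, 0.2096]
ee_rot: [-180.0, 0.0, 97.4]
ft_force: [-0.0, 0.9, 0.2]
finger_gap: 0.0854
finger_force: 0.0
t 0.9 pos [0.436  0.3653 0.2096] rot [-1.7998e+02  5.0000e-02  9.7370e+01] F [-0.   0.9  0.2] gap 0.0854 0.0
slide [-75.8  43.2   9.6] angular [-0.     0.001  0.361]
```

```bash
python3 -m inch '{"angular":[[0,0,0.12],[0,0,0.24],[0,0,0.34],[0,0,0.361],[0,0,0.361],[0,0,0.361]],"slide":[[-25,14,3],[-50,28,6],[-70,40,9],[-75.8,43.2,9.6],[-75.8,43.2,9.6],[-75.8,43.2,9.6]],"hand":[50,90,90,90,90,90]}'; python3 - <<'E'
from h import *
import pickle
togo(.4885,.2957,.20,76.7)
im=get_image("wrist"); pickle.dump(im,open("w1.pkl","wb")); cv2.imwrite("pics/w1.png",im["pixels"]); print(im["camera_matrix"], -im["R"].T@im["t"], im["R"])
E
```

```text
time_s: 1.5
tool_pos: [0.4872, 0.2998, 0.2002]
ee_rot: [-180.0, -0.0, 77.3]
ft_force: [-0.2, -0.6, -0.2]
finger_gap: 0.0553
finger_force: 0.0
t 1.5 pos [0.4872 0.2998 0.2002] rot [-1.7995e+02 -1.0000e-02  7.7290e+01] F [-0.2 -0.6 -0.2] gap 0.0553 0.0
slide [-3.7  2.2  0.2] angular [-0.001 -0.     0.01 ]
[[297.31863964   0.         256.01465376]
 [  0.         297.31863964 191.22598   ]
 [  0.           0.           1.        ]] [0.50513715 0.37741755 0.32458382] [[ 9.75411553e-01 -2.20390558e-01 -5.52095793e-04]
 [-2.09271196e-01 -9.26978985e-01  3.11312590e-01]
 [-6.91221367e-02 -3.03542359e-01 -9.50307406e-01]]
```

View pics/w1.png

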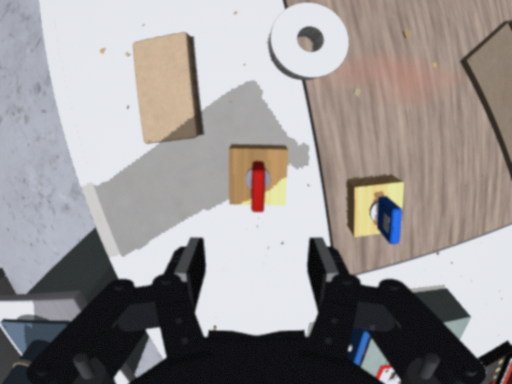

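Wrist view: the red key at (258,185) stands in its block, centred between fingers (about u 256); the blue key at (390,218). I'll measure the bow with the fisheye model.

```bash
cat >> h.py <<'E'
def wcloud(im):
    d=im["depth"]; K=im["camera_matrix"]; v,u=np.indices(d.shape)
    a=(u-K[0,2])/K[0,0]; b=(v-K[1,2])/K[1,1]; th=np.hypot(a,b)+1e-9; k=np.tan(th)/th
    return (np.stack([a*k*d,b*k*d,d],-1)-im["t"])@im["R"]
def rect(P,m,name):
    q=P[m]; r=cv2.minAreaRect((q[:,:2]*1000).astype(np.float32)); print(name,m.sum(),"mean",q.mean(0).round(4),"z",np.percentile(q[:,2],[5,50,95]).round(4),"rect",np.round(r[0],1),np.round(r[1],1),round(r[2],1))
def masks(im):
    hsv=cv2.cvtColor(im["pixels"],cv2.COLOR_BGR2HSV).astype(int); H,S,V=hsv[...,0],hsv[...,1],hsv[...,2]; v,u=np.indices(H.shape)
    return ((H<8)|(H>172))&(S>120)&(V>60),u,v
E
python3 - <<'E'
from h import *
import pickle
im=pickle.load(open("w1.pkl","rb")); P=wcloud(im); red,u,v=masks(im)
m=red&(u>240)&(u<280)&(v>150)&(v<215)
rect(P,m,"red"); rect(P,m&(P[...,2]>.073),"redtop")
b=(u>215)&(u<300)&(v>135)&(v<215)&(abs(P[...,2]-.03)<.005); rect(P,b,"stand")
b=(u>125)&(u<205)&(v>25)&(v<150)&(P[...,2]>.02); rect(P,b,"sand")
E
```

```text
red 583 mean [0.4897 0.3028 0.0769] z [0.0556 0.0781 0.0795] rect [496.8 328.6] [98.5 11.4] 74.3
redtop 507 mean [0.4892 0.3008 0.0796] z [0.0764 0.0783 0.0795] rect [495.9 329. ] [98.5 10.5] 77.0
stand 2559 mean [0.489  0.3007 0.0305] z [0.0293 0.0306 0.0317] rect [488.5 297.7] [60.7 59.2] 76.1
sand 6071 mean [0.42   0.4095 0.0343] z [0.0306 0.033  0.0344] rect [447.7 406.4] [110.5 121.2] 82.8
```

```bash
python3 - <<'E'
from h import *
import pickle
im=pickle.load(open("w1.pkl","rb")); P=wcloud(im); red,u,v=masks(im)
m=red&(u>240)&(u<280)&(v>150)&(v<215)&(abs(P[...,2]-.078)<.003)&(abs(P[...,1]-.298)<.03)
rect(P,m,"redtop"); togo(.4887,.297,.06,76.5)
E
```

```text
redtop 496 mean [0.489  0.3    0.0782] z [0.0766 0.0783 0.0795] rect [489.1 299.1] [37.2 10.5] 77.0
t 1.55 pos [0.4871 0.3    0.2003] rot [-1.7995e+02 -2.0000e-02  7.7310e+01] F [-0.2  0.1 -0.1] gap 0.0551 0.0
slide [ -2.6   2.4 140.3] angular [-0.001 -0.     0.014]
```

```bash
python3 -m inch '{"angular":[[0,0,0.012],[0,0,0.012],[0,0,0.012],[0,0,0.012],[0,0,0.012],[0,0,0.012],[0,0,0.012]],"slide":[[-2,2.6,20],[-2,2.6,55],[-2,2.6,95],[-2,2.6,125],[-2,2.6,138],[-2,2.6,140],[-2,2.6,140]],"hand":[90,90,90,90,90,90,90]}'; python3 -c "
from h import *
togo(.489,.2975,.06,76.6)"
```

```text
time_s: 2.25
tool_pos: [0.4903, 0.2967, 0.0612]
ee_rot: [180.0, -0.0, 76.5]
ft_force: [0.1, -0.1, 0.5]
finger_gap: 0.0555
finger_force: 0.0
t 2.25 pos [0.4903 0.2967 0.0612] rot [ 1.7997e+02 -4.0000e-02  7.6470e+01] F [ 0.1 -0.1  0.5] gap 0.0555 0.0
slide [ 0.5 -1.5  1.2] angular [ 0.    -0.001 -0.002]
```

```bash
python3 -m inch '{"angular":[[0,0,0],[0,0,0],[0,0,0],[0,0,0],[0,0,0],[0,0,0],[0,0,0],[0,0,0]],"slide":[[0.4,-1,1],[0.4,-1,1],[0.4,-1,1],[0.4,-1,1],[0.4,-1,1],[0.4,-1,1],[0.4,-1,1],[0.4,-1,1]],"hand":[150,190,230,240,240,240,240,240]}' 50; python3 -c "
from h import *
togo(.489,.2975,.06,76.6)"
```

```text
time_s: 3.05
tool_pos: [0.4891, 0.2972, 0.0603]
ee_rot: [-180.0, -0.1, 76.4]
ft_force: [-3.2, 0.8, 6.5]
finger_gap: 0.0116
finger_force: 49.8
t 3.05 pos [0.4891 0.2972 0.0603] rot [-1.800e+02 -6.000e-02  7.644e+01] F [-3.2  0.8  6.5] gap 0.0116 49.77662801742554
slide [ 0.3 -0.1  0.3] angular [-0.    -0.001 -0.003]
```

```bash
python3 -m inch '{"angular":[[0,0,0],[0,0,0],[0,0,0],[0,0,0],[0,0,0],[0,0,0],[0,0,0],[0,0,0]],"slide":[[0,0,-8],[0,0,-25],[0,0,-50],[0,0,-80],[0,0,-110],[0,0,-130],[0,0,-138],[0,0,-140]],"hand":[240,240,240,240,240,240,240,240]}'; python3 -c "
from h import *
togo(.621,-.0194,.20,76.2)"
```

```text
time_s: 3.85
tool_pos: [0.4894, 0.2968, 0.2003]
ee_rot: [179.9, -0.1, 76.4]
ft_force: [0.3, -0.2, -1.5]
finger_gap: 0.0115
finger_force: 49.1
t 3.85 pos [0.4894 0.2968 0.2003] rot [ 1.7994e+02 -7.0000e-02  7.6420e+01] F [ 0.3 -0.2 -1.5] gap 0.0115 49.09519672393799
slide [-2.764e+02  2.022e+02  2.000e-01] angular [ 0.001 -0.001  0.004]
```

```bash
python3 -m inch '{"angular":[[0,0,0],[0,0,0],[0,0,0],[0,0,0],[0,0,0],[0,0,0],[0,0,0],[0,0,0]],"slide":[[-15,11,0],[-50,36,0],[-88,64,0],[-126,92,0],[-164,120,0],[-202,148,0],[-235,172,0],[-258,189,0]],"hand":[240,240,240,240,240,240,240,240]}';  python3 -m inch '{"angular":[[0,0,0],[0,0,0],[0,0,0],[0,0,0]],"slide":[[-13,9,0],[-18,13,0],[-18,13,0],[-18,13,0]],"hand":[240,240,240,240]}'; python3 - <<'E'
from h import *
import pickle
togo(.621,-.0194,.20,76.2)
im=get_image("wrist"); pickle.dump(im,open("w2.pkl","wb")); cv2.imwrite("pics/w2.png",im["pixels"])
E
```

```text
time_s: 4.65
tool_pos: [0.6123, -0.0022, 0.1981]
ee_rot: [-179.9, 0.1, 76.2]
ft_force: [0.2, -0.2, -0.5]
finger_gap: 0.0112
finger_force: 49.1
time_s: 5.05
tool_pos: [0.6203, -0.017, 0.199]
ee_rot: [-179.9, -0.0, 76.5]
ft_force: [-0.3, 0.8, 0.3]
finger_gap: 0.0113
finger_force: 49.1
t 5.05 pos [ 0.6203 -0.017   0.199 ] rot [-1.7993e+02 -5.0000e-02  7.6540e+01] F [-0.3  0.8  0.3] gap 0.0113 49.12201702594757
slide [-2.2  1.3 -1. ] angular [-0.001 -0.001  0.006]
```

View pics/w2.png

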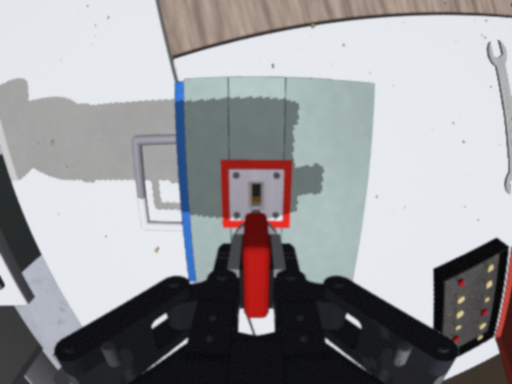

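The wrist view shows the held bow at (257,265), the lock plate at (257,193), its slot at (257,193), and the handle bar at about (140,180). I'll measure slot and held key in the tool frame.

```bash
python3 - <<'E'
from h import *
import pickle
im=pickle.load(open("w2.pkl","rb")); P=wcloud(im); red,u,v=masks(im); V=im["pixels"].max(-1)
s=read_state()
R0=Rn.from_euler("xyz",s["ee_rot"],degrees=True); T=R0.inv().apply((P-s["tool_pos"]).reshape(-1,3)).reshape(P.shape)*1000
b=red&(abs(P[...,2]-.082)<.006)&(u>210)&(u<300)&(v>150)&(v<235); rect(P,b,"border")
e=(u>228)&(u<286)&(v>166)&(v<207)&(abs(P[...,2]-.08)<.01); print("plate z",np.median(P[e][:,2]))
d=(u>245)&(u<268)&(v>175)&(v<212)&(V<150)&~red
print("slot px",d.sum(),u[d].min(),u[d].max(),v[d].min(),v[d].max())
# slot pixels projected to z=.082 plane
K=im["camera_matrix"]; 
def onplane(uu,vv,z):
    a=(uu-K[0,2])/K[0,0]; c=(vv-K[1,2])/K[1,1]; th=np.hypot(a,c); k=np.tan(th)/th
    ray=im["R"].T@np.array([a*k,c*k,1]); C=-im["R"].T@im["t"]; return C+ray*(z-C[2])/ray[2]
pts=np.array([onplane(x,y,.082)[:2]*1000 for x,y in zip(u[d],v[d])],np.float32); print("slot rect",cv2.minAreaRect(pts))
bp=np.array([onplane(x,y,.082)[:2]*1000 for x,y in zip(u[b],v[b])],np.float32); print("border rect",cv2.minAreaRect(bp))
m=red&(P[...,2]>.12)&(u>235)&(u<280)&(v>205); q=T[m]
print("held",m.sum(),np.percentile(q,[1,5,50,95,99],axis=0).round(1))
# end face width per height
for z0 in(-15,-10,-5,0,5,10,15):
    k=m&(abs(T[...,2]-z0)<1.5)
    if k.sum()>5: print(z0,k.sum(),"x",np.percentile(T[k][:,0],[5,50,95]).round(1),"y",np.percentile(T[k][:,1],[2,50,98]).round(1),"v",v[k].min(),v[k].max())
C=(-im["R"].T@im["t"]); print("cam in tool",R0.inv().apply(C-s["tool_pos"])*1000)
g=(u>130)&(u<185)&(v>128)&(v<235)&(abs(P[...,2]-.052)<.008); rect(P,g,"handle")
dk=(u>178)&(u<380)&(v>70)&(v<200)&(abs(P[...,2]-.08)<.004); rect(P,dk,"deck")
big=cv2.resize(im["pixels"][150:330,180:335],None,fx=3.3,fy=3.3,interpolation=cv2.INTER_CUBIC); cv2.imwrite("pics/w2c.png",big)
E
```

```text
border 1614 mean [ 0.6214 -0.0133  0.0818] z [0.0808 0.0818 0.0828] rect [619.8 -19.6] [61.9 59.8] 76.6
plate z 0.08236404355302054
slot px 479 248 264 182 211
slot rect ((619.533935546875, -21.141132354736328), (26.405616760253906, 13.931558609008789), 76.5428237915039)
border rect ((619.8241577148438, -19.39008331298828), (61.1121826171875, 59.41928482055664), 76.50778198242188)
held 2648 [[-15.9  -5.5 -19.1]
 [-13.1  -4.9 -18.7]
 [ 11.4   0.4 -17.3]
 [ 20.7   5.5  11.8]
 [ 21.1   6.2  18.5]]
-15 251 x [-9.7 18.7 20.9] y [-5.6  0.4  6.1] v 242 311
-10 84 x [18.2 20.4 21. ] y [-5.   0.4  6. ] v 237 258
-5 77 x [16.3 20.5 21.1] y [-5.5  0.8  6.8] v 232 255
0 50 x [19.4 20.2 20.7] y [-4.8  0.1  5. ] v 228 248
5 61 x [19.4 20.2 20.7] y [-4.4 -0.1  5.2] v 223 242
10 56 x [18.9 20.1 20.6] y [-5.   0.1  5.2] v 220 225
15 42 x [19.4 20.1 20.5] y [-4.8 -0.4  4.6] v 216 221
cam in tool [  79.63138788    0.41905555 -124.17098716]
handle 1578 mean [0.5176 0.0084 0.0542] z [0.0512 0.0545 0.0561] rect [524.1   4.1] [99.9 47.1] 76.3
deck 22433 mean [0.6494 0.0244 0.0806] z [0.0793 0.0806 0.0823] rect [647.6  22.8] [104.9 167.1] 76.5
```

View pics/w2c.png

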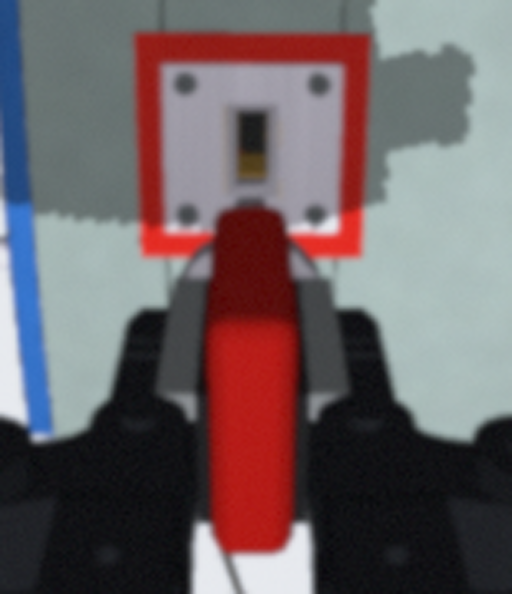

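Crop: slot centre at crop (252,147), i.e. pixel (256.4,194.5); the four screws centre on about (252,149), consistent; key held straight within 0.5 mm.

```bash
python3 - <<'E'
from h import *
import pickle
im=pickle.load(open("w2.pkl","rb")); K=im["camera_matrix"]
for uu,vv in((256.4,194.5),(256.4,195)):
    a=(uu-K[0,2])/K[0,0]; c=(vv-K[1,2])/K[1,1]; th=np.hypot(a,c); k=np.tan(th)/th
    ray=im["R"].T@np.array([a*k,c*k,1]); C=-im["R"].T@im["t"]; print((C+ray*(.082-C[2])/ray[2])*1000)
togo(.6199,-.0196,.142,76.4)
E
```

```text
[620.34259002 -19.23978934  82.        ]
[620.23719612 -19.68020704  82.        ]
t 5.1 pos [ 0.6203 -0.0168  0.1991] rot [-1.7995e+02 -5.0000e-02  7.6560e+01] F [ 0.5  0.2 -0.2] gap 0.0115 49.12182569503784
slide [-2.8  0.3 57.1] angular [-0.001 -0.001  0.003]
```

Consistent: slot at (0.6202, -0.0194). Descend to just above the mouth.

```bash
python3 -m inch '{"angular":[[0,0,0.002],[0,0,0.002],[0,0,0.002],[0,0,0.002],[0,0,0.002],[0,0,0.002]],"slide":[[-2.6,0.5,10],[-2.6,0.5,28],[-2.6,0.5,45],[-2.6,0.5,55],[-2.6,0.5,57],[-2.6,0.5,57]],"hand":[240,240,240,240,240,240]}' 80; python3 -c "
from h import *
togo(.6202,-.0194,.134,76.5)"
```

```text
time_s: 5.7
tool_pos: [0.6205, -0.0215, 0.1423]
ee_rot: [-180.0, 0.0, 76.3]
ft_force: [0.6, -0.0, 0.3]
finger_gap: 0.0109
finger_force: 80.2
t 5.7 pos [ 0.6205 -0.0215  0.1423] rot [-1.7998e+02  1.0000e-02  7.6320e+01] F [ 0.6 -0.   0.3] gap 0.0109 80.18346190452576
slide [ 1.9 -0.8  8.3] angular [-0.     0.    -0.003]
```

```bash
python3 -m inch '{"angular":[[0,0,0],[0,0,0],[0,0,0],[0,0,0]],"slide":[[1.8,-0.6,0],[1.8,-0.6,2],[1.8,-0.6,4],[1.8,-0.6,5]],"hand":[240,240,240,240]}'; python3 -c "
from h import *
togo(.6202,-.0194,.134,76.5)"
```

```text
time_s: 6.1
tool_pos: [0.6204, -0.0197, 0.1374]
ee_rot: [180.0, -0.0, 76.3]
ft_force: [0.1, -0.9, -1.4]
finger_gap: 0.011
finger_force: 80.2
t 6.1 pos [ 0.6204 -0.0197  0.1374] rot [ 1.7999e+02 -1.0000e-02  7.6310e+01] F [ 0.1 -0.9 -1.4] gap 0.011 80.18252849578857
slide [ 0.3 -0.3  3.4] angular [ 0.    -0.    -0.003]
```

Aligned; lower gently.

```bash
python3 -m inch '{"angular":[[0,0,0],[0,0,0],[0,0,0],[0,0,0],[0,0,0]],"slide":[[0.2,-0.2,1.5],[0.2,-0.2,3],[0.2,-0.2,4.5],[0.2,-0.2,6],[0.2,-0.2,7]],"hand":[240,240,240,240,240]}'; python3 -c "
from h import *
togo(.6202,-.0194,.112,76.5)"
```

```text
time_s: 6.6
tool_pos: [0.6202, -0.0196, 0.1302]
ee_rot: [-180.0, 0.0, 76.3]
ft_force: [0.2, -0.7, -0.5]
finger_gap: 0.0113
finger_force: 80.2
t 6.6 pos [ 0.6202 -0.0196  0.1302] rot [-179.99    0.     76.3 ] F [ 0.2 -0.7 -0.5] gap 0.0113 80.1833438873291
slide [ 0.1 -0.1 18.2] angular [-0.     0.    -0.003]
```

```bash
python3 -m inch '{"angular":[[0,0,0],[0,0,0],[0,0,0],[0,0,0],[0,0,0],[0,0,0],[0,0,0]],"slide":[[0,0,2],[0,0,4.5],[0,0,7],[0,0,9.5],[0,0,12],[0,0,14],[0,0,15]],"hand":[240,240,240,240,240,240,240]}'; python3 -c "
from h import *
togo(.6202,-.0194,.112,76.5)"
```

```text
time_s: 7.3
tool_pos: [0.6201, -0.0195, 0.1151]
ee_rot: [-180.0, 0.0, 76.3]
ft_force: [-1.0, 1.1, -0.9]
finger_gap: 0.011
finger_force: 80.3
t 7.3 pos [ 0.6201 -0.0195  0.1151] rot [-179.98    0.     76.31] F [-1.   1.1 -0.9] gap 0.011 80.26039838790894
slide [0.1 0.  3.1] angular [-0.     0.    -0.003]
```

```bash
python3 -m inch '{"angular":[[0,0,0],[0,0,0],[0,0,0],[0,0,0]],"slide":[[0,0,1],[0,0,2],[0,0,3],[0,0,3.3]],"hand":[240,240,240,240]}'; python3 -c "
from h import *
togo(.6202,-.0194,.112,76.5)"
```

```text
time_s: 7.7
tool_pos: [0.6202, -0.0195, 0.1124]
ee_rot: [-180.0, -0.0, 76.3]
ft_force: [-3.6, 1.0, 7.0]
finger_gap: 0.0112
finger_force: 81.3
t 7.7 pos [ 0.6202 -0.0195  0.1124] rot [-1.7999e+02 -1.0000e-02  7.6300e+01] F [-3.6  1.   7. ] gap 0.0112 81.2629759311676
slide [0.1 0.  0.4] angular [-0.    -0.    -0.003]
```

Collar down (7 N). Turn clockwise.

```bash
python3 -m inch '{"angular":[[0,0,0.06],[0,0,0.18],[0,0,0.32],[0,0,0.46],[0,0,0.6],[0,0,0.74],[0,0,0.88],[0,0,1.0]],"slide":[[0,0,0],[0,0,0],[0,0,0],[0,0,0],[0,0,0],[0,0,0],[0,0,0],[0,0,0]],"hand":[240,240,240,240,240,240,240,240]}'; python3 -c "
from h import *
togo(.6202,-.0194,.112,2)
print(read_state()['wrist_torque'], read_state()['joint_pos'])"
```

```text
time_s: 8.5
tool_pos: [0.6198, -0.0192, 0.1124]
ee_rot: [-180.0, 0.0, 18.7]
ft_force: [-3.3, 0.8, 3.6]
finger_gap: 0.0109
finger_force: 81.2
t 8.5 pos [ 0.6198 -0.0192  0.1124] rot [-1.7996e+02  3.0000e-02  1.8720e+01] F [-3.3  0.8  3.6] gap 0.0109 81.17236018180847
slide [0.3 0.3 0.4] angular [-0.001  0.001  0.292]
[0.08355204 0.93785088 0.13891036] [-24.4754312   42.26985982  37.58721143 100.85489978 -33.23820781
  48.53347485 -42.6135315 ]
```

```bash
python3 -m inch '{"angular":[[0,0,0.1],[0,0,0.2],[0,0,0.28],[0,0,0.3],[0,0,0.3]],"slide":[[0,0,0],[0,0,0],[0,0,0],[0,0,0],[0,0,0]],"hand":[240,240,240,240,240]}'; python3 -c "
from h import *
togo(.6202,-.0194,.112,2)
print(read_state()['wrist_torque'])"
```

```text
time_s: 9.0
tool_pos: [0.6197, -0.0192, 0.1124]
ee_rot: [-180.0, 0.1, 1.8]
ft_force: [-4.3, 1.4, 5.4]
finger_gap: 0.0109
finger_force: 81.4
t 9.0 pos [ 0.6197 -0.0192  0.1124] rot [-1.7997e+02  6.0000e-02  1.8000e+00] F [-4.3  1.4  5.4] gap 0.0109 81.42414450645447
slide [0.5 0.2 0.4] angular [-0.     0.001 -0.003]
[0.13444267 1.0130899  0.05032507]
```

```bash
python3 -m inch '{"angular":[[0,0,0.02],[0,0,0.04],[0,0,0.05],[0,0,0.05]],"slide":[[0,0,0],[0,0,0],[0,0,0],[0,0,0]],"hand":[240,240,240,240]}'; python3 -c "
from h import *
togo(.6202,-.0194,.112,2)
print(read_state()['wrist_torque'])"
```

```text
time_s: 9.4
tool_pos: [0.6197, -0.0194, 0.1124]
ee_rot: [-180.0, 0.1, -1.0]
ft_force: [-5.3, 2.3, 5.1]
finger_gap: 0.0112
finger_force: 81.4
t 9.4 pos [ 0.6197 -0.0194  0.1124] rot [-1.7998e+02  6.0000e-02 -1.0300e+00] F [-5.3  2.3  5.1] gap 0.0112 81.44897818565369
slide [0.5 0.  0.4] angular [-0.     0.001 -0.053]
[0.13455346 1.08706463 0.23144045]
```

```bash
python3 -m inch '{"angular":[[0,0,0.02],[0,0,0.04],[0,0,0.05],[0,0,0.05]],"slide":[[0,0,0],[0,0,0],[0,0,0],[0,0,0]],"hand":[240,240,240,240]}'; python3 -c "
from h import *
togo(.6202,-.0194,.112,2)
print(read_state()['wrist_torque'])"
```

```text
time_s: 9.8
tool_pos: [0.6196, -0.0194, 0.1124]
ee_rot: [-180.0, 0.1, -3.9]
ft_force: [-5.1, 0.7, 7.7]
finger_gap: 0.0111
finger_force: 81.5
t 9.8 pos [ 0.6196 -0.0194  0.1124] rot [-1.7998e+02  7.0000e-02 -3.8700e+00] F [-5.1  0.7  7.7] gap 0.0111 81.53196573257446
slide [ 0.5 -0.   0.4] angular [-0.     0.001 -0.102]
[0.03708584 1.12766296 0.4332917 ]
```

Stop reached (torque climbing elastically). Relax, release, rise.

```bash
python3 -m inch '{"angular":[[0,0,-0.03],[0,0,-0.06],[0,0,-0.06],[0,0,-0.06],[0,0,-0.06],[0,0,-0.06]],"slide":[[0,0,0],[0,0,0],[0,0,0],[0,0,0],[0,0,0],[0,0,0]],"hand":[240,240,120,120,120,120]}' && python3 -m inch '{"angular":[[0,0,0],[0,0,0],[0,0,0],[0,0,0],[0,0,0],[0,0,0]],"slide":[[0,0,-8],[0,0,-30],[0,0,-65],[0,0,-100],[0,0,-125],[0,0,-130]],"hand":[120,120,120,120,120,120]}'; python3 - <<'E'
from h import *
import pickle
ax=np.array([np.cos(np.radians(-13.5)),np.sin(np.radians(-13.5))]); l=np.array([.6202,-.0194]); print("handle",l-ax*.107)
togo(*(l-ax*.107),.20,76.5)
im=get_image("wrist"); pickle.dump(im,open("w3.pkl","wb")); cv2.imwrite("pics/w3.png",im["pixels"])
E
```

```text
time_s: 10.4
tool_pos: [0.6205, -0.0195, 0.1121]
ee_rot: [180.0, -0.0, -0.5]
ft_force: [0.3, -0.1, -0.4]
finger_gap: 0.0453
finger_force: 0.0
time_s: 11.0
tool_pos: [0.6215, -0.0204, 0.2458]
ee_rot: [180.0, -0.3, -0.5]
ft_force: [-0.6, -0.1, -0.4]
finger_gap: 0.0455
finger_force: 0.0
handle [0.51615642 0.00557865]
t 11.0 pos [ 0.6215 -0.0204  0.2458] rot [179.98  -0.29  -0.5 ] F [-0.6 -0.1 -0.4] gap 0.0455 0.0
slide [-105.8  -25.    45.3] angular [ 0.004 -0.004 -1.344]
```

View pics/w3.png

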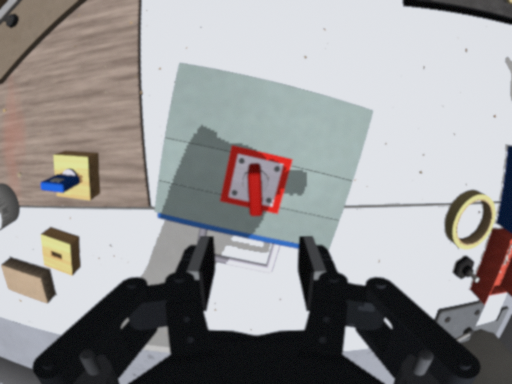

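Wrist view: key at (256,185) stands turned in the lock with collar on the plate; handle at about (245,262); everything else undisturbed. Next: over the handle.

```bash
python3 -m inch '{"angular":[[0,0,-0.1],[0,0,-0.24],[0,0,-0.38],[0,0,-0.52],[0,0,-0.66],[0,0,-0.8],[0,0,-0.94],[0,0,-1.08]],"slide":[[-10,-2,0],[-24,-5,5],[-40,-9,10],[-55,-13,17],[-70,-17,25],[-85,-20,33],[-95,-22,40],[-102,-24,45]],"hand":[143,143,143,143,143,143,143,143]}'; python3 -m inch '{"angular":[[0,0,-0.14],[0,0,-0.24],[0,0,-0.264],[0,0,-0.264],[0,0,-0.264]],"slide":[[-2,3,0],[-2,3,0],[-2,3,0],[-2,3,0],[-2,3,0]],"hand":[143,143,143,143,143]}'; python3 - <<'E'
from h import *
import pickle
im=get_image("wrist"); pickle.dump(im,open("w4.pkl","wb")); cv2.imwrite("pics/w4.png",im["pixels"])
P=wcloud(im); red,u,v=masks(im); s=read_state()
a=np.radians(-13.5); ax=np.array([np.cos(a),np.sin(a)]); ay=np.array([-ax[1],ax[0]])
L=(P[...,:2]-[.6202,-.0194]); cx=L@ax+.0; cy=L@ay
m=(abs(P[...,2]-.054)<.005)&(cx<-.075)&(cx>-.14)&(abs(cy)<.06); print(m.sum(),"cx",np.percentile(cx[m],[1,5,25,50,75,95])*1000)
b=m&(abs(cy)<.035); print("bar",b.sum(),"cx",np.percentile(cx[b],[2,50,98])*1000,"z",np.percentile(P[b][:,2],[5,50,95])*1000); print("cy all",np.percentile(cy[m],[1,99])*1000)
togo(.5162,.0056,.05,76.5)
E
```

```text
time_s: 11.85
tool_pos: [0.5169, 0.0057, 0.1959]
ee_rot: [-179.9, 0.1, 61.8]
ft_force: [-0.2, -0.8, -0.1]
finger_gap: 0.0376
finger_force: 0.0
time_s: 12.35
tool_pos: [0.52, 0.0021, 0.1968]
ee_rot: [-180.0, 0.0, 76.4]
ft_force: [-0.4, -0.2, 0.1]
finger_gap: 0.0376
finger_force: 0.0
1817 cx [-121.69551588 -120.86982303 -117.39180246 -113.12605154  -97.37607772
  -79.65214957]
bar 750 cx [-121.64148966 -116.71801197 -112.23625162] z [52.26044519 54.72454117 56.23027169]
cy all [-48.31367322  49.31218515]
t 12.4 pos [0.52   0.0022 0.1968] rot [-1.7997e+02  1.0000e-02  7.6430e+01] F [ 0.2 -0.6 -0.3] gap 0.0374 0.0
slide [  2.4  -4.4 146.8] angular [-0.     0.    -0.001]
```

View pics/w4.png

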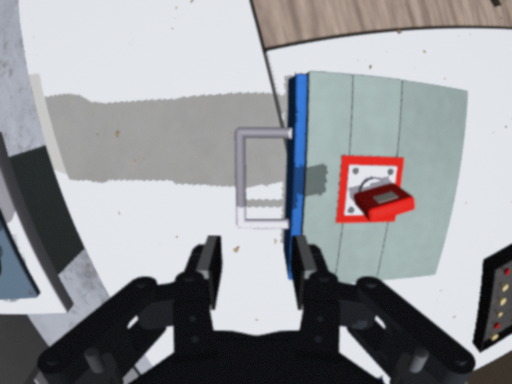

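Bar handle at (241,178) spans (240,130)-(240,225), measured 117 mm in front of the lock, z top 55 as expected.

```bash
python3 -c "
from h import *
togo(.5064,.0079,.05,76.5)"
```

```text
t 12.4 pos [0.52   0.0022 0.1968] rot [-1.7997e+02  1.0000e-02  7.6430e+01] F [ 0.2 -0.6 -0.3] gap 0.0374 0.0
slide [  2.4 -14.5 146.8] angular [-0.     0.    -0.001]
```

```bash
python3 -m inch '{"angular":[[0,0,0],[0,0,0],[0,0,0],[0,0,0],[0,0,0],[0,0,0]],"slide":[[2,-10,10],[2,-14.5,35],[2,-14.5,65],[2,-14.5,88],[2,-14.5,95],[2,-14.5,95]],"hand":[143,143,143,143,143,143]}'; python3 -c "
from h import *
togo(.5064,.0079,.05,76.5)"
```

```text
time_s: 13.0
tool_pos: [0.5061, 0.0073, 0.1015]
ee_rot: [-179.9, 0.1, 76.5]
ft_force: [-0.2, 0.1, 1.2]
finger_gap: 0.0373
finger_force: 0.0
t 13.0 pos [0.5061 0.0073 0.1015] rot [-1.799e+02  5.000e-02  7.648e+01] F [-0.2  0.1  1.2] gap 0.0373 0.0
slide [ 0.7  0.3 51.5] angular [-0.002  0.001 -0.   ]
```

```bash
python3 -m inch '{"angular":[[0,0,0],[0,0,0],[0,0,0],[0,0,0],[0,0,0],[0,0,0]],"slide":[[0.5,0.3,8],[0.5,0.3,20],[0.5,0.3,32],[0.5,0.3,44],[0.5,0.3,50],[0.5,0.3,51]],"hand":[143,143,143,143,143,143]}' 30 && python3 -m inch '{"angular":[[0,0,0],[0,0,0],[0,0,0],[0,0,0],[0,0,0],[0,0,0]],"slide":[[0,0,0],[0,0,0],[0,0,0],[0,0,0],[0,0,0],[0,0,0]],"hand":[170,200,240,240,240,240]}' 30; python3 -c "
from h import *
togo(.5064-.070,.0079+.0168,.05,76.5)"
```

```text
time_s: 13.6
tool_pos: [0.5064, 0.0077, 0.0501]
ee_rot: [-179.9, 0.0, 76.5]
ft_force: [-0.4, -0.4, 0.6]
finger_gap: 0.0375
finger_force: 0.0
time_s: 14.2
tool_pos: [0.5058, 0.0081, 0.0514]
ee_rot: [-179.9, -0.0, 76.5]
ft_force: [-3.8, 1.9, 6.7]
finger_gap: 0.0089
finger_force: 29.6
t 14.2 pos [0.5058 0.0081 0.0514] rot [-1.799e+02 -1.000e-02  7.654e+01] F [-3.8  1.9  6.7] gap 0.0089 29.5993110537529
slide [ -0.1 -71.4   1.5] angular [-0.002 -0.     0.001]
```

Handle gripped. Pull.

```bash
python3 -m inch '{"angular":[[0,0,0],[0,0,0],[0,0,0],[0,0,0]],"slide":[[0,-3,0],[0,-7,0],[0,-11,0],[0,-15,0]],"hand":[240,240,240,240]}'; python3 -c "
from h import *
togo(.5064-.070,.0079+.0168,.05,76.5)"
```

```text
time_s: 14.6
tool_pos: [0.4926, 0.0114, 0.0514]
ee_rot: [179.9, -0.0, 76.5]
ft_force: [1.6, -0.4, 4.2]
finger_gap: 0.0086
finger_force: 29.7
t 14.6 pos [0.4926 0.0114 0.0514] rot [ 1.7993e+02 -1.0000e-02  7.6530e+01] F [ 1.6 -0.4  4.2] gap 0.0086 29.661601781845093
slide [ -0.1 -57.8   1.3] angular [ 0.001 -0.     0.001]
```

Sliding freely at about 1.6 N: unlocked.

```bash
python3 -m inch '{"angular":[[0,0,0],[0,0,0],[0,0,0],[0,0,0],[0,0,0],[0,0,0],[0,0,0],[0,0,0]],"slide":[[0,-6,0],[0,-14,0],[0,-23,0],[0,-32,0],[0,-41,0],[0,-50,0],[0,-56,0],[0,-58,0]],"hand":[240,240,240,240,240,240,240,240]}'; python3 -c "
from h import *
togo(.5064-.070,.0079+.0168,.05,76.5); print(read_state()['joint_pos'])"
```

```text
time_s: 15.4
tool_pos: [0.4352, 0.0254, 0.0514]
ee_rot: [-180.0, -0.0, 76.6]
ft_force: [1.5, 0.8, 4.9]
finger_gap: 0.0086
finger_force: 29.8
t 15.4 pos [0.4352 0.0254 0.0514] rot [-1.7999e+02 -3.0000e-02  7.6570e+01] F [1.5 0.8 4.9] gap 0.0086 29.75131720304489
slide [-0.4  1.4  1.4] angular [-0.    -0.001  0.001]
[-20.32244833  33.25692883  15.8966483  130.15063101 -26.76118995
  19.56277442   5.05913596]
```

```bash
python3 -m inch '{"angular":[[0,0,0],[0,0,0],[0,0,0],[0,0,0],[0,0,0]],"slide":[[0,0,0],[0,0,0],[0,0,0],[0,0,0],[0,0,0]],"hand":[200,150,150,150,150]}' && python3 -m inch '{"angular":[[0,0,0],[0,0,0],[0,0,0],[0,0,0],[0,0,0],[0,0,0],[0,0,0],[0,0,0]],"slide":[[0,0,-6],[0,0,-18],[0,0,-35],[0,0,-55],[0,0,-75],[0,0,-95],[0,0,-108],[0,0,-110]],"hand":[150,150,150,150,150,150,150,150]}'; python3 - <<'E'
from h import *
s=read_state(); print(s["joint_pos"].round(1),s["tool_pos"],s["ft_force"])
for n in("top","wrist"):
    im=get_image(n); cv2.imwrite(f"pics/{n}_end.png",im["pixels"])
    P=cloud(im) if n=="top" else wcloud(im); red,u,v=masks(im)
    a=np.radians(-13.5); ax=np.array([np.cos(a),np.sin(a)]); ay=np.array([-ax[1],ax[0]])
    L=(P[...,:2]-[.6202,-.0194]); cx=L@ax; cy=L@ay
    b=(abs(P[...,2]-.054)<.005)&(cx<-.17)&(cx>-.22)&(abs(cy)<.045); print(n,"bar",b.sum(),"cx",np.percentile(cx[b],[5,50,95])*1000 if b.any() else 0)
    k=red&(P[...,2]>.1)&(P[...,2]<.15)&(np.hypot(cx,cy)<.04); print("key top z",np.percentile(P[k][:,2],[50,95]) if k.any() else None, P[k].mean(0))
cv2.imwrite("pics/end.png",np.hstack([cv2.imread("pics/wrist_end.png")[:, :400],cv2.imread("pics/top_end.png")[:,80:400]]))
E
```

```text
time_s: 15.9
tool_pos: [0.4358, 0.0248, 0.051]
ee_rot: [-180.0, 0.0, 76.5]
ft_force: [0.7, 1.2, -0.0]
finger_gap: 0.0351
finger_force: 0.0
time_s: 16.7
tool_pos: [0.4366, 0.0249, 0.1626]
ee_rot: [179.9, -0.1, 76.5]
ft_force: [0.4, -0.6, 0.2]
finger_gap: 0.035
finger_force: 0.0
[-30.   22.2  28.2 124.  -17.3  37.3  -3.2] [0.43655152 0.02489576 0.16263414] [ 0.3695866  -0.57521964  0.23964412]
top bar 0 cx 0
key top z [0.12796583 0.13232411] [ 0.62045705 -0.01865631  0.12515497]
wrist bar 1448 cx [-194.31053319 -188.65336888 -174.5585563 ]
key top z [0.12298679 0.13095513] [ 0.612639   -0.0164276   0.11976638]
```

View pics/end.png

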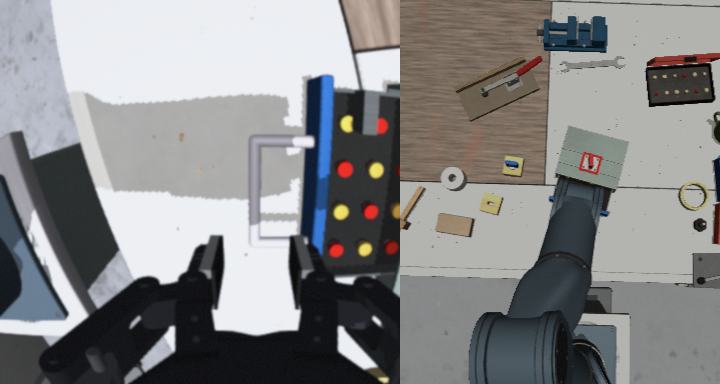

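The drawer stands about 72 mm out, with the handle at (255,190) and its contents visible. The key is in the lock with its top at 0.131 m, so it is home. The blue key and the other things are where they were, and the gripper is clear of everything.

```bash
python3 -c "
from station import sign_off
print(sign_off())"
```

```text
the job is handed in; nothing more can be done
None
```

The red key is home in the lock and turned clockwise to its stop, the blue drawer is open about 72 mm, the blue key and the other things look undisturbed, and the job was handed in at about 17 s.

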